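# Cap the pipe fittings

### The job

Two pipe fittings on the bench need their plastic protection caps before they go back to stores: the wide steel flange and the conical steel reducer. Put each cap, open side down, onto the upper end of the fitting that it fits, fully down and level, and let go.

Things in the scene. Friction and masses are not known exactly. Their poses are not given: they have to be found in the camera images.
- large_cap_handle (a point): Grip point on the larger white cap: a tapered cup standing mouth down, 14 mm high, outside 94 mm at the mouth, 82 at the flat top; inside 88 narrowing to 76, 10 deep. On top an upright round handle, 24 mm diameter, 44 high. Point on its axis, 24 mm above the flat top, 38 above the mouth edge. z up. 70 g, loose. Fits the flange's neck: seated, the point is 28 mm above the rim.
- small_cap_handle (a point): Grip point on the smaller white cap: a tapered cup standing mouth down, 18 mm high, outside 56 mm at the mouth, 46 at the flat top; inside 50 narrowing to 40, 14 deep. On top an upright round handle, 24 mm diameter, 44 high. Point on its axis, 24 mm above the flat top, 42 above the mouth edge. z up. 40 g, loose. Fits the reducer's narrow end: seated, the point is 28 mm above the rim.
- flange_rim (a point): Centre of the top rim of a grey steel pipe flange lying on the bench, 46 mm above it: a round plate 150 mm in diameter, 20 thick, with a conical neck rising in its middle, 68 mm across at the rim and about 80 mm across 10 mm lower; bore about 42 mm. z up. It lies fast on the bench and does not move.
- reducer_rim (a point): Centre of the top rim, 60 mm above the bench, of a grey steel pipe reducer standing on its wide end: a hollow cone, 48 mm in diameter at the bench, 34 mm at the rim. z up. It stands fast and does not move. (A brass union, a steel elbow and a steel nut stand about too and get no cap.)
There are look-alikes about, which are no part of the job. What is shaped like the part that bears small_cap_handle but green, red or turquoise is not meant.

How it is judged:
By the outcome, as a careful person would: the job done as asked, in the order asked, and still so for the second after the job is handed in, with the robot touching nothing.
It also fails if it takes over 54 s, if anything falls off the work surface, if the arm or the gripper's body presses on something with over 40 N, if the wrist force passes 120 N, or if a joint passes its speed limit or range.

### The arm

A 6-joint arm with a two-finger parallel gripper is mounted at the origin on a cart in front of the work surface, level with it; the furniture and walls round the work are solid. World frame = base frame: x ahead of the robot, y to its left, z up, the work surface at z = 0. Lengths are in m, angles in degrees, forces in N, time in s.
With the tool pointing down it reaches from about 0.375 to 0.925 m from the base axis. Payload 5.7 kg.
Tool frame: the origin (TCP) lies midway between the tips of the shut fingers; the grasp point (between the pads) lies 19 mm behind it; z points along the fingers, x is the direction in which the jaws open and shut, and the axes are right-handed (so a half turn about z gives the same grasp; the last joint's range is limited). The gripper opens to 88 mm and grips with 3 to 60 N. Pads are 20 mm wide; open, the fingers measure 115 mm over their backs; the gripper's body (75 mm by 178 mm) begins 61 mm behind the grasp point.
Start: joints at [-6.595, 20.558, 86.54, -0, 72.909, -6.595], TCP at [0.6, -0, 0.197] pointing down, gripper open.
Joint ranges: [-170.27, 170.27], [-57.76, 135], [12.27, 136.19], [-55.21, 235.2], [11.17, 155.16], [-170.74, 170.74]. Speed limits (degrees/s): [136.94, 136.94, 180, 180, 180, 180].

### API

Orientations are given as [roll, pitch, yaw] about the fixed x, y, z axes, in that order (R = Rz(yaw) Ry(pitch) Rx(roll)).
In Python, from cell import r, grab_frame, camera_info gives the robot as it stands. The module is installed in compiled form; this text tells all that it offers.
- The arm moves only by the shell command python3 -m pendant 'ROWS' [FORCE]. ROWS is JSON, a list that holds one entry, the list of rows, each a list of 7 numbers: the turn, a rotation vector about the world's x, y, z in rad, then the shift along the world's x, y, z in cm, then the opening, from 0 (shut) to 1 (fully open). In form: [[[rx, ry, rz, dx, dy, dz, hand], ...]]. A call has exactly 10 rows; each row is the pose to reach, as a shift and turn from the pose measured when the call began; what a row does not reach only later rows make up. A row lasts 1/12 s, in which the tool goes at most 41.7 mm and 7.16 degrees, less where a joint would pass 70% of its speed; a pose out of reach is approached as far as the arm can. A call with a gripper value outside its range is refused whole. The fingers move at their own pace and stop on an object; FORCE is the grip in N (left out, the last holds). Time passes only in rows, so rows that repeat a pose let the fingers close, or fill a call up. It gives the time, the measured TCP pose, the force and the opening at its end, in the units of the state.
- r.state(): the state, without advancing time (a new reading comes with each control period).
- grab_frame(name): name is "scene" or "side" or "wrist"; returns (picture, depth): 384x512x3 uint8, red, green, blue; 384x512 float32, m along the optical axis (not along the pixel's ray), 0 where there is no reading.
- camera_info(name): a dict with "camera_matrix" (3x3 intrinsics, pixels), "world_from_camera" (4x4, takes a point from camera to world coordinates). Camera axes: x right, y down, z forward; pixel columns grow to the right and rows downward; lengths in m; the calibration is good to about 2 mm. A picture is of the moment at which its call begins: read the wrist's pose just before it. camera_info takes no time and is no camera call; for the wrist camera it gives the pose at the moment of the call.
- r.hand_in(): hands the job in, once; it reports no verdict.
The state is a dict: "clock": time; "q": joint angles; "qvel": joint speeds; "joint_torque": joint torques, N m; "tcp_pos": TCP position; "ee_rot": TCP orientation; "force": force on the tool from outside, world axes, zero at the start; "ft_torque": the same for the moment, N m; "width": opening from 0.0 (shut) to 1.0 (fully open).
Only numpy, scipy, OpenCV 4.12 (cv2) and the standard library are available. Lean on these libraries where they do the work, as an engineer would, in place of code of your own. Each camera call takes 0.05 s, during which the arm holds its last target. There are 200 camera calls.

## Working session

There is one attempt and no reset: what is moved stays moved. The work goes in short steps, Python scripts to look and compute and a shell command to move; the robot and the scene stay as the last step left them, time stands still between calls to the robot, and variables do not carry over. Pictures are saved under pics/ and viewed, about 8 in all and at most 12, crops included, and the job is handed in when it is done.

```bash
mkdir -p pics; cat > h.py <<'E'
import numpy as np, cv2
from cell import r, grab_frame, camera_info
def cloud(name):
    ci=camera_info(name); p,d=grab_frame(name)
    K=np.array(ci["camera_matrix"]);T=np.array(ci["world_from_camera"])
    v,u=np.mgrid[0:d.shape[0],0:d.shape[1]]
    c=np.stack([(u-K[0,2])/K[0,0]*d,(v-K[1,2])/K[1,1]*d,d],-1)
    w=c@T[:3,:3].T+T[:3,3]; w[d==0]=np.nan
    return p,d,w
def save(n,p): cv2.imwrite("pics/"+n+".png",cv2.cvtColor(p,cv2.COLOR_RGB2BGR))
E
python3 - <<'E'
from h import *
s=r.state();print(s["tcp_pos"],s["ee_rot"],s["width"],s["clock"])
for n in("scene","side"):
    p,d,w=cloud(n);np.savez("pics/"+n,p=p,w=w);save(n,p)
    print(n,np.round(camera_info(n)["world_from_camera"],3).tolist())
a=[cv2.imread(f"pics/{n}.png") for n in("scene","side")]
cv2.imwrite("pics/both.png",cv2.resize(np.hstack(a),(800,300),interpolation=cv2.INTER_AREA))
E
```

```text
[5.99292194e-01 6.53765589e-05 1.96242880e-01] [-1.79989327e+02  9.95666856e-02 -2.37443407e-04] 0.9977810929169358 0.0
scene [[0.749, -0.425, 0.508, -0.009], [-0.662, -0.505, 0.554, -0.605], [0.021, -0.751, -0.66, 0.746], [0.0, 0.0, 0.0, 1.0]]
side [[0.837, -0.274, 0.474, 0.021], [-0.547, -0.377, 0.748, -0.789], [-0.026, -0.885, -0.465, 0.544], [0.0, 0.0, 0.0, 1.0]]
```

View pics/scene.png

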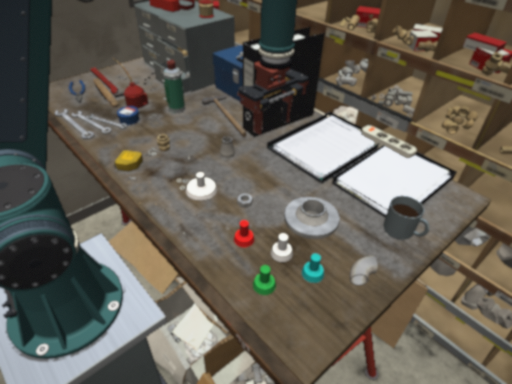

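The scene view shows the large white cap at (200,187) and the small white cap at (282,248). The look-alikes are red (244,233), green (264,280) and turquoise (314,268). The flange is at (312,213), the elbow at (364,270) and the nut at (245,199). I don't see the reducer yet, so I'll check the side view.

View pics/side.png

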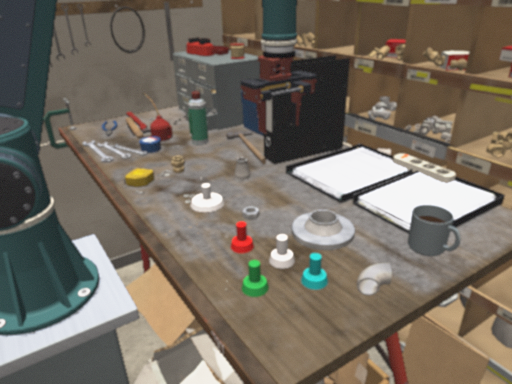

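```bash
python3 - <<'E'
from h import *
z=np.load("pics/scene.npz");w=z["w"]
m=(w[...,2]>.02)&(w[...,2]<.3)&(w[...,0]>.3)&(w[...,0]<1.0)&(abs(w[...,1])<.6)
n,l,st,c=cv2.connectedComponentsWithStats(m.astype(np.uint8))
for i in range(1,n):
    if st[i,4]>25:
        q=w[l==i];print(np.round(c[i]),st[i,4],np.round(np.median(q,0),3),"zmax",np.round(q[:,2].max(),3),np.median(z["p"][l==i],0))
E
```

```text
[297.  36.] 42 [0.974 0.27  0.299] zmax 0.3 [189.5 194.  188. ]
[285.  94.] 2184 [0.906 0.222 0.186] zmax 0.3 [20. 19. 20.]
[254.  46.] 37 [0.796 0.299 0.298] zmax 0.3 [166. 169. 164.]
[238.  70.] 1321 [0.878 0.494 0.147] zmax 0.3 [39. 45. 56.]
[173.  86.] 764 [0.638 0.563 0.11 ] zmax 0.194 [37. 66. 50.]
[275.  95.] 69 [0.837 0.234 0.139] zmax 0.299 [46. 44. 40.]
[236. 123.] 53 [0.742 0.323 0.022] zmax 0.025 [136. 115.  89.]
[131. 116.] 54 [0.469 0.596 0.031] zmax 0.038 [26. 41. 62.]
[291. 130.] 77 [0.869 0.163 0.023] zmax 0.03 [71. 69. 64.]
[162. 140.] 131 [0.469 0.376 0.036] zmax 0.049 [113.  99.  73.]
[226. 145.] 177 [0.611 0.215 0.043] zmax 0.06 [93. 88. 82.]
[345. 163.] 88 [ 0.852 -0.084  0.023] zmax 0.027 [92.5 96.  98.5]
[357. 164.] 141 [ 0.889 -0.106  0.023] zmax 0.031 [63. 64. 64.]
[128. 159.] 329 [0.339 0.366 0.032] zmax 0.036 [177. 151.  45.]
[200. 179.] 105 [0.442 0.124 0.044] zmax 0.059 [152. 149. 143.]
[406. 215.] 1382 [ 0.753 -0.35   0.059] zmax 0.089 [63. 67. 66.]
[312. 212.] 505 [ 0.596 -0.172  0.033] zmax 0.047 [138. 136. 131.]
[243. 229.] 154 [ 0.41  -0.108  0.048] zmax 0.063 [152.5  31.   28. ]
[282. 242.] 159 [ 0.453 -0.203  0.05 ] zmax 0.063 [158. 155. 148.]
[314. 263.] 182 [ 0.465 -0.296  0.049] zmax 0.063 [ 33.  125.5 120. ]
[363. 267.] 448 [ 0.554 -0.374  0.038] zmax 0.044 [157. 155. 151.]
[264. 275.] 190 [ 0.356 -0.246  0.05 ] zmax 0.063 [ 42.  125.5  58. ]
```

The reducer is at scene (226,145), height 60 mm; the brass union is at (162,140). Candidates for the small cap are white (282,248), red (244,233), green (264,280) and turquoise (314,268), so I choose white. Next I'll fit the axes from both cameras and make one close crop.

```bash
python3 - <<'E'
from h import *
from scipy.optimize import least_squares
# name: approx xy, list of (zlo,zhi,r0 at zlo,r1 at zhi) side surface
T={"large":((.442,.124),.020,.054,.012,.012),"small":((.453,-.203),.024,.058,.012,.012),
"flange":((.60,-.172),.030,.044,.0402,.0352),"reducer":((.611,.215),.008,.057,.0231,.0174)}
for n in("scene","side"):
    z=np.load(f"pics/{n}.npz");w=z["w"].reshape(-1,3)
    for k,(c,a,b,r0,r1) in T.items():
        q=w[(np.hypot(*(w[:,:2]-c).T)<.06)&(w[:,2]>a)&(w[:,2]<b)]
        f=lambda p:np.hypot(q[:,0]-p[0],q[:,1]-p[1])-(r0+(r1-r0)*(q[:,2]-a)/(b-a))
        s=least_squares(f,c,loss="soft_l1",f_scale=.002)
        zt=w[(np.hypot(*(w[:,:2]-s.x).T)<.04),2].max()
        print(n,k,len(q),np.round(s.x,4),"rms",np.round(np.median(abs(s.fun))*1e3,2),"top",round(float(zt),3))
p=np.load("pics/scene.npz")["p"]
a=cv2.resize(p[165:295,180:340],None,fx=3,fy=3,interpolation=cv2.INTER_CUBIC)
b=cv2.resize(p[115:180,190:270],(480,390),interpolation=cv2.INTER_CUBIC)
save("crop",cv2.resize(np.hstack([a,b]),(800,325)))
E
```

```text
scene large 73 [0.4466 0.1319] rms 0.87 top 0.059
scene small 90 [ 0.459  -0.1982] rms 0.64 top 0.063
scene flange 269 [ 0.607  -0.1642] rms 3.29 top 0.047
scene reducer 210 [0.6183 0.2246] rms 1.69 top 0.06
side large 98 [0.4504 0.1315] rms 0.94 top 0.058
side small 146 [ 0.4625 -0.1982] rms 0.71 top 0.062
side flange 348 [ 0.6103 -0.1643] rms 3.6 top 0.047
side reducer 227 [0.6227 0.2242] rms 1.65 top 0.061
```

View pics/crop.png

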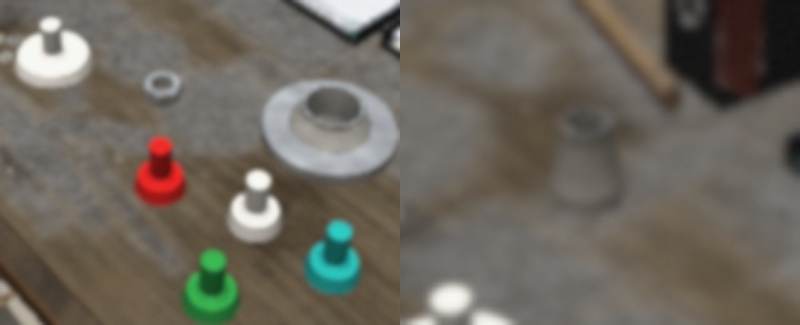

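The crop confirms the white caps and the grey open-topped reducer cone. I'll move above the large cap and look with the wrist camera.

```bash
python3 -m pendant '[[[0,0,0,-4,3.5,-1,0.7],[0,0,0,-8,7,-2,0.7],[0,0,0,-12,10.5,-3,0.7],[0,0,0,-15,13.1,-4,0.7],[0,0,0,-15,13.1,-5,0.7],[0,0,0,-15,13.1,-5,0.7],[0,0,0,-15,13.1,-5,0.7],[0,0,0,-15,13.1,-5,0.7],[0,0,0,-15,13.1,-5,0.7],[0,0,0,-15,13.1,-5,0.7]]]' 20
cat > wf.py <<'E'
from h import *
from scipy.optimize import least_squares
import sys
def look(c,zt,lo,hi,tag):
    s=r.state();print(np.round(s["tcp_pos"],4),np.round(s["ee_rot"],2),s["clock"])
    p,d,w=cloud("wrist");save(tag,p);np.savez("pics/"+tag,p=p,w=w)
    # flat top disc/rim edge: points within zt band around c, circle by minEnclosingCircle of robust set
    for z in zt:
        q=w[(abs(w[...,2]-z)<.004)&(np.hypot(w[...,0]-c[0],w[...,1]-c[1])<hi)]
        if len(q)>20:
            (x,y),R=cv2.minEnclosingCircle((q[:,:2]*1000).astype(np.float32));print("z",z,len(q),"circle",round(x,1),round(y,1),"R",round(R,1),"med",np.round(np.median(q,0)*1e3,1))
E
python3 -c "
from wf import *
look((.4485,.1317),(.058,.014),0,.055,'w1')"
```

```text
clock: 0.93
tcp_pos: [0.4513, 0.1305, 0.1469]
ee_rot: [-180.0, -0.0, -0.1]
force: [-0.1, -0.5, 0.8]
width: 0.7
[0.4513 0.1305 0.1469] [-1.7998e+02 -2.0000e-02 -7.0000e-02] 0.9333
z 0.058 443 circle 450.5 130.8 R 11.8 med [451.  131.3  56.6]
z 0.014 3841 circle 450.7 130.8 R 42.3 med [450.9 135.6  12.8]
```

View pics/w1.png

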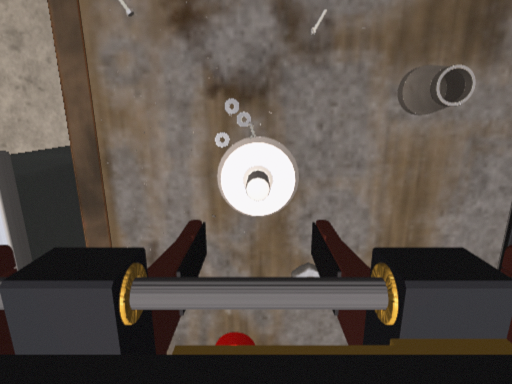

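Wrist view: the large cap's handle is at (258,187), centred under the tool at (450.5, 130.8) mm, and the reducer rim shows at (455,85). I'll descend and grip.

```bash
python3 -m pendant '[[[0,0,0,-0.1,0,-3,0.7],[0,0,0,-0.1,0,-6,0.7],[0,0,0,-0.1,0,-9,0.7],[0,0,0,-0.1,0,-11,0.7],[0,0,0,-0.1,0,-12,0.7],[0,0,0,-0.1,0,-12.5,0.7],[0,0,0,-0.1,0,-12.5,0.7],[0,0,0,-0.1,0,-12.5,0.2],[0,0,0,-0.1,0,-12.5,0.15],[0,0,0,-0.1,0,-12.5,0.15]]]' 20
python3 -m pendant '[[[0,0,0,0,0,0,0.15],[0,0,0,0,0,0,0.15],[0,0,0,0,0,0,0.15],[0,0,0,0,0,0,0.15],[0,0,0,0,0,0,0.15],[0,0,0,0,0,2,0.15],[0,0,0,0,0,4,0.15],[0,0,0,0,0,6,0.15],[0,0,0,0,0,8,0.15],[0,0,0,0,0,9,0.15]]]' 20
python3 -c "
from h import *
w=np.load('pics/w1.npz')['w'];z=w[...,2]
c=(.6205,.2244)
m=(abs(z-.06)<.003)&(np.hypot(w[...,0]-c[0],w[...,1]-c[1])<.03)
q=w[m];(x,y),R=cv2.minEnclosingCircle((q[:,:2]*1000).astype(np.float32));print('reducer',len(q),x,y,R)
"
```

```text
clock: 1.82
tcp_pos: [0.4511, 0.1305, 0.0227]
ee_rot: [-180.0, -0.1, -0.1]
force: [-0.3, 0.4, 0.6]
width: 0.514
clock: 2.65
tcp_pos: [0.452, 0.1307, 0.1146]
ee_rot: [-179.9, -0.3, -0.1]
force: [0.7, 0.5, -0.9]
width: 0.263
reducer 453 622.5537109375 224.0010528564453 17.484655380249023
```

Gripped: the width of 0.263 is about 23 mm. The reducer rim is at (622.5, 224.0), R 17.5 mm, as it should be. I'll carry the cap to a viewpoint beside the flange.

```bash
python3 -m pendant '[[[0,0,0,0,-2,2,0.15],[0,0,0,1,-6,3,0.15],[0,0,0,1.5,-10,3,0.15],[0,0,0,2,-14,3,0.15],[0,0,0,3,-18,3,0.15],[0,0,0,3,-22,3,0.15],[0,0,0,4,-26,3,0.15],[0,0,0,4.5,-30,3,0.15],[0,0,0,4.8,-34,3,0.15],[0,0,0,4.8,-37,3,0.15]]]' 20
python3 -m pendant '[[[0,0,0,0,0,0,0.15],[0,0,0,0,0,0,0.15],[0,0,0,0,0,0,0.15],[0,0,0,0,0,0,0.15],[0,0,0,0,0,0,0.15],[0,0,0,0,0,0,0.15],[0,0,0,0,0,0,0.15],[0,0,0,0,0,0,0.15],[0,0,0,0,0,0,0.15],[0,0,0,0,0,0,0.15]]]' 20
python3 -c "
from wf import *
look((.609,-.164),(.046,),0,.05,'w2')
w=np.load('pics/w2.npz')['w'];t=r.state()['tcp_pos']
for z in (.02,.058):
  q=w[(abs(w[...,2]-z)<.004)&(np.hypot(w[...,0]-.461,w[...,1]+.198)<.02)];print(len(q))
k=(np.hypot(w[...,0]-t[0],w[...,1]-t[1])<.06)&(w[...,2]>t[2]-.03);q=w[k];print(t,len(q),q[:,2].min() if len(q) else 0)
"
```

```text
clock: 3.48
tcp_pos: [0.5004, -0.2428, 0.1445]
ee_rot: [180.0, -0.3, -0.1]
force: [0.8, 1.3, -1.5]
width: 0.263
clock: 4.32
tcp_pos: [0.5004, -0.2426, 0.1446]
ee_rot: [180.0, -0.3, -0.1]
force: [0.4, -0.3, -1.3]
width: 0.262
[ 0.5004 -0.2426  0.1446] [ 1.7998e+02 -3.0000e-01 -1.2000e-01] 4.3167
z 0.046 1066 circle 610.4 -165.3 R 34.5 med [ 611.5 -163.1   44.4]
503
525
[ 0.50040184 -0.2426512   0.14454678] 60703 0.11928809427241255
```

View pics/w2.png

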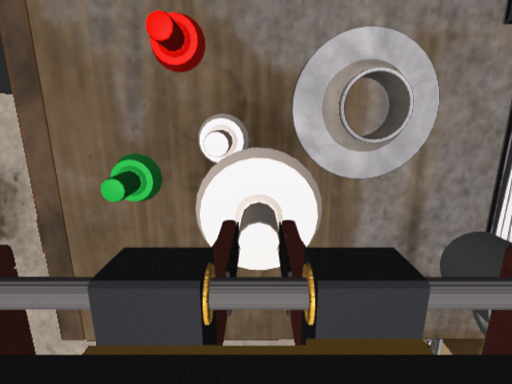

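The flange rim is at image (377,104), fitted at (610.4, -165.3) mm with R 34.5, and the cap hangs level. I'll move over it and go partly down.

```bash
python3 -m pendant '[[[0,0,0,3,2.1,0,0.15],[0,0,0,6,4.2,0,0.15],[0,0,0,9,6.3,0,0.15],[0,0,0,11,7.7,0,0.15],[0,0,0,11,7.7,0,0.15],[0,0,0,11,7.7,-2,0.15],[0,0,0,11,7.7,-4,0.15],[0,0,0,11,7.7,-6,0.15],[0,0,0,11,7.7,-6.5,0.15],[0,0,0,11,7.7,-6.5,0.15]]]' 20
```

```text
clock: 5.2
tcp_pos: [0.6084, -0.1654, 0.0778]
ee_rot: [-179.9, -0.1, -0.1]
force: [0.1, 0.1, -0.6]
width: 0.257
```

```bash
python3 -m pendant '[[[0,0,0,0.2,0,0,0.15],[0,0,0,0.2,0,-0.4,0.15],[0,0,0,0.2,0,-0.8,0.15],[0,0,0,0.2,0,-1.1,0.15],[0,0,0,0.2,0,-1.4,0.15],[0,0,0,0.2,0,-1.6,0.15],[0,0,0,0.2,0,-1.7,0.15],[0,0,0,0.2,0,-1.8,0.15],[0,0,0,0.2,0,-1.9,0.15],[0,0,0,0.2,0,-1.9,0.15]]]' 20
```

```text
clock: 6.03
tcp_pos: [0.6105, -0.1655, 0.0592]
ee_rot: [-179.9, -0.1, -0.1]
force: [-1.4, 0.6, 2.4]
width: 0.258
```

Contact is beginning at the expected height. I'll press slightly, release and rise.

```bash
python3 -m pendant '[[[0,0,0,0,0,-0.1,0.15],[0,0,0,0,0,-0.1,0.15],[0,0,0,0,0,-0.1,0.15],[0,0,0,0,0,-0.1,0.15],[0,0,0,0,0,-0.1,0.15],[0,0,0,0,0,-0.1,0.15],[0,0,0,0,0,-0.1,0.15],[0,0,0,0,0,-0.1,0.15],[0,0,0,0,0,-0.1,0.15],[0,0,0,0,0,-0.1,0.15]]]' 20
python3 -m pendant '[[[0,0,0,0,0,0,0.3],[0,0,0,0,0,0,0.5],[0,0,0,0,0,0,0.7],[0,0,0,0,0,0,0.7],[0,0,0,0,0,0,0.7],[0,0,0,0,0,1,0.7],[0,0,0,0,0,3,0.7],[0,0,0,0,0,6,0.7],[0,0,0,0,0,9,0.7],[0,0,0,0,0,9,0.7]]]' 20
python3 -c "
from wf import *
look((.6105,-.1655),(.09,.05),0,.06,'w3')
w=np.load('pics/w3.npz')['w']
q=w[(abs(w[...,2]-.05)<.005)&(np.hypot(w[...,0]-.6105,w[...,1]+.1655)<.038)&(np.hypot(w[...,0]-.6105,w[...,1]+.1655)>.016)]
A=np.c_[q[:,:2]-q[:,:2].mean(0),np.ones(len(q))];print('top plane tilt deg,z',np.linalg.lstsq(A,q[:,2],rcond=None)[0]*[57.3,57.3,1])
"
```

```text
clock: 6.87
tcp_pos: [0.6105, -0.1655, 0.0592]
ee_rot: [-180.0, -0.1, -0.1]
force: [-1.9, 0.9, 7.2]
width: 0.259
clock: 7.7
tcp_pos: [0.6145, -0.167, 0.156]
ee_rot: [179.8, -0.7, -0.1]
force: [1.2, -0.1, -0.3]
width: 0.701
[ 0.6145 -0.167   0.156 ] [ 1.7983e+02 -6.5000e-01 -1.3000e-01] 7.7
z 0.09 542 circle 610.8 -165.2 R 12.0 med [ 610.7 -164.1   92.5]
z 0.05 4517 circle 610.4 -165.5 R 42.4 med [ 610.6 -159.5   48.8]
top plane tilt deg,z [0.0093331  0.00049438 0.04884842]
```

The large cap is seated and level: top about 50 mm after the camera's 1.3 mm bias, tilt 0.01°. Next is the small cap.

```bash
python3 -m pendant '[[[0,0,0,-3,-0.6,0,0.6],[0,0,0,-6,-1.2,0,0.6],[0,0,0,-9,-1.8,0,0.6],[0,0,0,-12,-2.4,0,0.6],[0,0,0,-15,-3,0,0.6],[0,0,0,-15.3,-3.1,-0.5,0.6],[0,0,0,-15.3,-3.1,-0.5,0.6],[0,0,0,-15.3,-3.1,-0.5,0.6],[0,0,0,-15.3,-3.1,-0.5,0.6],[0,0,0,-15.3,-3.1,-0.5,0.6]]]' 20
python3 -c "
from wf import *
look((.461,-.198),(.062,.018),0,.035,'w4')"
```

```text
clock: 8.58
tcp_pos: [0.4617, -0.1976, 0.1485]
ee_rot: [179.9, -0.6, -0.1]
force: [0.9, -0.3, -0.4]
width: 0.6
[ 0.4617 -0.1976  0.1485] [ 1.7988e+02 -5.5000e-01 -9.0000e-02] 8.5833
z 0.062 445 circle 462.5 -199.2 R 11.8 med [ 462.3 -198.6   60.6]
z 0.018 810 circle 462.8 -199.1 R 23.8 med [ 461.6 -191.1   17.1]
```

View pics/w4.png

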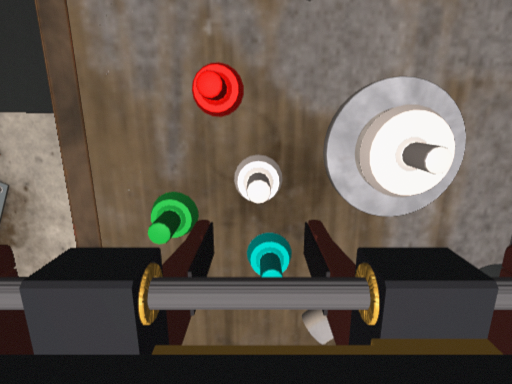

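The white small cap is at image (258,180), fitted at (462.5, -199.2), and the large cap sits centred on the flange at right. I'll descend, correct the 0.5° tilt, and grip.

```bash
python3 -m pendant '[[[0.002,0.0096,0,0.1,-0.15,-3,0.6],[0.002,0.0096,0,0.1,-0.15,-6,0.6],[0.002,0.0096,0,0.1,-0.15,-9,0.6],[0.002,0.0096,0,0.1,-0.15,-11,0.6],[0.002,0.0096,0,0.1,-0.15,-12,0.6],[0.002,0.0096,0,0.1,-0.15,-12.3,0.6],[0.002,0.0096,0,0.1,-0.15,-12.3,0.6],[0.002,0.0096,0,0.1,-0.15,-12.3,0.6],[0.002,0.0096,0,0.1,-0.15,-12.3,0.3],[0.002,0.0096,0,0.1,-0.15,-12.3,0.15]]]' 20
python3 -m pendant '[[[0,0,0,0,0,0,0.15],[0,0,0,0,0,0,0.15],[0,0,0,0,0,0,0.15],[0,0,0,0,0,0,0.15],[0,0,0,0,0,0,0.15],[0,0,0,0,0,0,0.15],[0,0,0,0,0,0,0.15],[0,0,0,0,0,0,0.15],[0,0,0,0,0,0,0.15],[0,0,0,0,0,0,0.15]]]' 20
```

```text
clock: 9.47
tcp_pos: [0.4636, -0.1996, 0.0267]
ee_rot: [179.9, -0.1, -0.1]
force: [-0.3, -1.1, -0.4]
width: 0.483
clock: 10.3
tcp_pos: [0.4638, -0.1998, 0.0271]
ee_rot: [179.9, -0.1, -0.1]
force: [-2.0, -0.5, 6.0]
width: 0.264
```

```bash
python3 -m pendant '[[[0,0,0,0,0,3,0.15],[0,0,0,0,0,6,0.15],[0,0,0,0,0,9,0.15],[0,0,0,0.5,3,11,0.15],[0,0,0,1,7,11.5,0.15],[0,0,0,2,11,11.5,0.15],[0,0,0,3,15,11.5,0.15],[0,0,0,4.5,19,11.5,0.15],[0,0,0,6,23,11.5,0.15],[0,0,0,6,23,11.5,0.15]]]' 20
python3 -m pendant '[[[0,0,0,1,4,0,0.15],[0,0,0,2,8,0,0.15],[0,0,0,3,12,0,0.15],[0,0,0,4,14,0,0.15],[0,0,0,4,14,0,0.15],[0,0,0,4,14,0,0.15],[0,0,0,4,14,0,0.15],[0,0,0,4,14,0,0.15],[0,0,0,4,14,0,0.15],[0,0,0,4,14,0,0.15]]]' 20
python3 -c "
from wf import *
look((.6225,.224),(.06,),0,.03,'w5')"
```

```text
clock: 11.13
tcp_pos: [0.5258, 0.0362, 0.1422]
ee_rot: [-179.9, -0.3, 0.2]
force: [1.1, -0.5, -0.6]
width: 0.261
clock: 11.97
tcp_pos: [0.5655, 0.1751, 0.1422]
ee_rot: [-180.0, -0.2, 0.1]
force: [0.4, -0.8, -0.6]
width: 0.261
[0.5655 0.1751 0.1422] [-1.7995e+02 -2.5000e-01  7.0000e-02] 11.9667
z 0.06 390 circle 622.7 223.9 R 17.1 med [623.5 224.3  58.6]
```

View pics/w5.png

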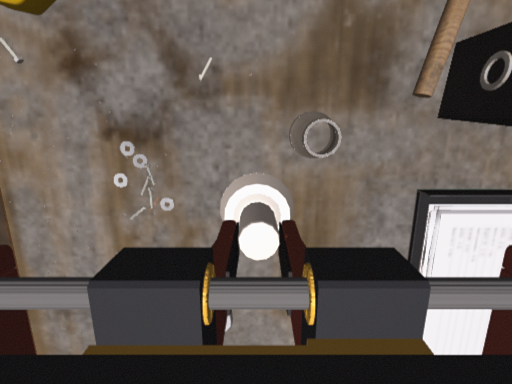

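The reducer rim is at image (322,138), fitted at (622.7, 223.9) mm, and the small cap hangs upright. I'll move over it and go partly down.

```bash
python3 -m pendant '[[[0,0,0,2.8,2.4,0,0.15],[0,0,0,5.7,4.8,0,0.15],[0,0,0,5.7,4.8,0,0.15],[0,0,0,5.7,4.8,0,0.15],[0,0,0,5.7,4.8,-1.5,0.15],[0,0,0,5.7,4.8,-3,0.15],[0,0,0,5.7,4.8,-4,0.15],[0,0,0,5.7,4.8,-4.5,0.15],[0,0,0,5.7,4.8,-4.5,0.15],[0,0,0,5.7,4.8,-4.5,0.15]]]' 20
```

```text
clock: 12.85
tcp_pos: [0.6223, 0.2228, 0.0974]
ee_rot: [-180.0, -0.2, 0.1]
force: [-0.3, -0.1, -0.6]
width: 0.264
```

Down 2.4 cm to TCP z 0.0735.

```bash
python3 -m pendant '[[[0,0.003,0,0,0.06,-0.5,0.15],[0,0.003,0,0,0.06,-1,0.15],[0,0.003,0,0,0.06,-1.4,0.15],[0,0.003,0,0,0.06,-1.7,0.15],[0,0.003,0,0,0.06,-1.9,0.15],[0,0.003,0,0,0.06,-2.1,0.15],[0,0.003,0,0,0.06,-2.2,0.15],[0,0.003,0,0,0.06,-2.3,0.15],[0,0.003,0,0,0.06,-2.4,0.15],[0,0.003,0,0,0.06,-2.4,0.15]]]' 20
```

```text
clock: 13.68
tcp_pos: [0.6223, 0.2234, 0.0733]
ee_rot: [-180.0, -0.1, 0.1]
force: [0.9, -1.0, -0.7]
width: 0.258
```

```bash
python3 -m pendant '[[[0,0,0,0,0,-0.05,0.15],[0,0,0,0,0,-0.1,0.15],[0,0,0,0,0,-0.15,0.15],[0,0,0,0,0,-0.15,0.15],[0,0,0,0,0,-0.15,0.15],[0,0,0,0,0,-0.15,0.15],[0,0,0,0,0,-0.15,0.15],[0,0,0,0,0,-0.15,0.15],[0,0,0,0,0,-0.15,0.15],[0,0,0,0,0,-0.15,0.15]]]' 20
```

```text
clock: 14.52
tcp_pos: [0.6225, 0.2235, 0.0728]
ee_rot: [-179.9, -0.1, 0.1]
force: [-1.6, 0.3, 6.1]
width: 0.264
```

Firm contact: 6 N at TCP z 0.0728, against an expected 0.073. Now I'll release, rise and check.

```bash
python3 -m pendant '[[[0,0,0,0,0,0,0.3],[0,0,0,0,0,0,0.5],[0,0,0,0,0,0,0.7],[0,0,0,0,0,0,0.7],[0,0,0,0,0,0,0.7],[0,0,0,0,0,1,0.7],[0,0,0,0,0,3,0.7],[0,0,0,0,0,6,0.7],[0,0,0,0,0,9,0.7],[0,0,0,0,0,9,0.7]]]' 20
python3 -m pendant '[[[0,0,0,-2,-2,0,0.7],[0,0,0,-4,-4,0,0.7],[0,0,0,-6,-6,0,0.7],[0,0,0,-6,-6,0,0.7],[0,0,0,-6,-6,0,0.7],[0,0,0,-6,-6,0,0.7],[0,0,0,-6,-6,0,0.7],[0,0,0,-6,-6,0,0.7],[0,0,0,-6,-6,0,0.7],[0,0,0,-6,-6,0,0.7]]]' 20
python3 -c "
from wf import *
look((.6225,.224),(.108,.064),0,.03,'w6')
w=np.load('pics/w6.npz')['w'];h=np.hypot(w[...,0]-.6225,w[...,1]-.224)
q=w[(abs(w[...,2]-.063)<.004)&(h<.022)&(h>.015)]
A=np.c_[q[:,:2]-q[:,:2].mean(0),np.ones(len(q))];print(len(q),'tilt deg,z',np.linalg.lstsq(A,q[:,2],rcond=None)[0]*[57.3,57.3,1])
p,d,w=cloud('scene');save('final',p)
for c in ((.6105,-.165),(.6225,.224)):
  k=np.hypot(w[...,0]-c[0],w[...,1]-c[1])<.03;print(c,'top',np.nanmax(w[k][:,2]) )
a=cv2.resize(p[110:250,170:370],(800,560),interpolation=cv2.INTER_CUBIC);save('finalcrop',a)
"
```

```text
clock: 15.35
tcp_pos: [0.6267, 0.2247, 0.1701]
ee_rot: [-179.8, -0.7, 0.1]
force: [0.7, -0.3, 0.2]
width: 0.7
clock: 16.18
tcp_pos: [0.5671, 0.1651, 0.1699]
ee_rot: [-179.8, -0.7, 0.1]
force: [-0.7, -0.5, 0.0]
width: 0.702
[0.5671 0.1651 0.1699] [-1.798e+02 -6.900e-01  1.000e-01] 16.1833
z 0.108 626 circle 621.3 224.0 R 11.8 med [620.8 224.  106.6]
z 0.064 1087 circle 621.2 224.2 R 23.8 med [613.6 227.3  63. ]
714 tilt deg,z [-0.73218534  0.06090253  0.06303479]
(0.6105, -0.165) top 0.09426172740663397
(0.6225, 0.224) top 0.1089215403136814
```

View pics/finalcrop.png

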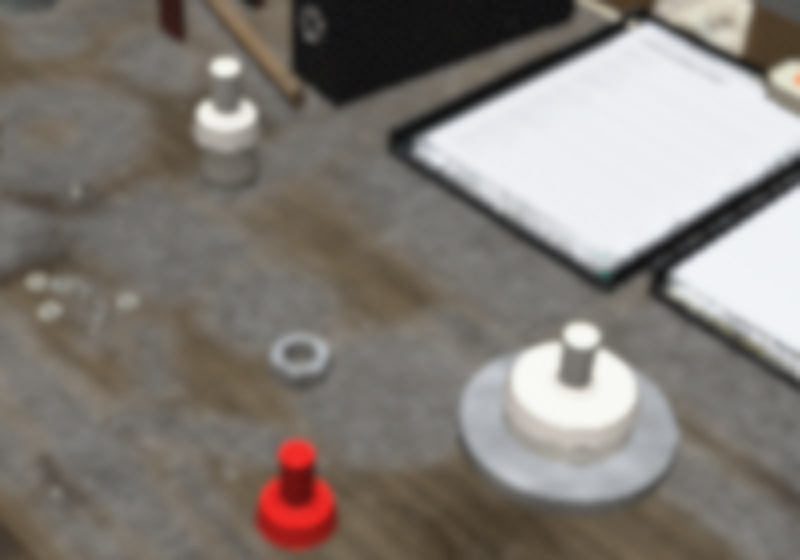

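The final view shows both caps upright on their fittings: the small one at (226,120) on the reducer and the large one at (573,390) on the flange. Their tops are at 109 and 94 mm, against 108 and 94 expected. The gripper is clear, so I'll hand in.

```bash
python3 -c "
from cell import r
print(r.hand_in(), r.state()['clock'])"
```

```text
the job is handed in; nothing more can be done
the job is handed in; nothing more can be done
```

Both caps are on and let go: the large white cap on the flange first, then the small white cap on the reducer. I handed in just after the 16 s mark, with the gripper open and clear of everything.

| Check | Large cap on flange | Small cap on reducer |
|---|---|---|
| Flat top of cup, measured (about 1.3 mm low) | 48.8 mm | 63.0 mm |
| Flat top of cup, expected | 50 mm | 64 mm |
| Handle top, measured / expected | 94 mm / 94 mm | 109 mm / 108 mm |
| Offset from the rim's centre | under 0.5 mm | about 1.5 mm |
| Highest contact force read | about 7 N | about 6 N |

- **Level:** the large cap's top measured level to 0.01°. The small cap's top read 0.7° of tilt, but its handle and cup centres agree to 0.2 mm, so I took that reading for error from the slanting view. I did not measure it again.
- **Camera bias:** the wrist camera read heights about 1.3 mm low on every known surface I compared. I allowed for that in the flat-top comparison.

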